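Open the twist-lock canister by feel

ROBOT

A 6-joint arm with a two-finger parallel gripper is mounted at the origin on the work surface. World frame = base frame: x ahead of the robot, y to its left, z up, the work surface at z = 0. Lengths are in mm, angles in rad, forces in N, time in s.
With the tool pointing down it reaches from about 325 to 775 mm from the base axis. Payload 5.5 kg.
Tool frame: the origin (TCP) lies on the centre line of the jaws, within the pads' length; the fingertips stand 11 mm ahead of it and the grasp point (between the pads) lies 8 mm behind it; z points along the fingers, y is the line along which they close (so a half turn about z gives the same grasp; the last joint's range is limited). The gripper opens to 85 mm and grips with 20 to 120 N. Pads are 22 mm wide; open, the fingers measure 114 mm over their backs; the gripper's body (76 mm by 85 mm) begins 54 mm behind the grasp point. The pads swing forward as they close: fully open they stand 13 mm farther back than shut.
Start: joints at [-1.158, 0.091, 1.231, -0, 1.82, -0.057], TCP at [271.627, -535.01, 242.275] pointing down, gripper open.
Joint ranges: [-2.87, 2.87], [-0.86, 2.18], [0.17, 2.46], [-1.51, 4.65], [0.06, 2.69], [-2.65, 2.65]. Speed limits (rad/s): [2.57, 2.57, 3.01, 3.14, 3.14, 3.14].

INTERFACE

Orientations are given as [roll, pitch, yaw] about the fixed x, y, z axes, in that order (R = Rz(yaw) Ry(pitch) Rx(roll)).
In Python, from station import telemetry, cams, robot, spotter gives the robot as it stands.
- The arm moves only by the tool move_arm, never from a script. Its argument "steps" is text: rows parted by semicolons, each of 6 numbers parted by spaces: the shift along the tool's x, y, z in units of 0.15 m (1.0 is 0.15 m), then the turn, a rotation vector about the tool's x, y, z in units of 0.12 rad (1.0 is 0.12 rad). A call has 1 to 8 rows; each row shifts and turns the commanded pose from where the row before left it, along the tool's axes as they then stand; what a row does not reach is not made up. A row lasts 1/12 s, in which the tool goes at most 41.7 mm and 7.16 degrees, less where a joint would pass 70% of its speed; a pose out of reach is approached as far as the arm can. A call with a number of a shift or a turn outside -1 to 1 is refused whole. A call with a gripper value outside its range is refused whole. "jaw" is the opening, from 0 (shut) to 1 (fully open), set as the call begins (left out, the last holds). The fingers move at their own pace and stop on an object; the grip force is fixed at half the most. Time passes only in rows, so rows that do not move let the fingers close. It gives the time, the measured TCP pose, the force, the opening and the grip force at its end, in the units of the state.
- telemetry.observe(): the state, without advancing time (a new reading comes with each control period).
- cams.snapshot(name): name is "side" or "top" or "wrist"; returns (picture, depth): 384x512x3 uint8, blue, green, red; 384x512 float32, mm along the optical axis (not along the pixel's ray), 0 where there is no reading.
- cams.camera_params(name): a dict with "camera_matrix" (3x3 intrinsics, pixels), "dist" ([k1, k2, p1, p2, k3] as OpenCV has them; the pictures are not rectified), "R" (3x3) and "t" (3): a world point X has camera coordinates R X + t; the wrist camera has in their place "hand_eye" (4x4, takes a point from camera to tool coordinates, whose origin is the TCP and whose axes are the flange's). Camera axes: x right, y down, z forward; pixel columns grow to the right and rows downward; lengths in mm; the calibration is good to about 2 mm. A picture is of the moment at which its call begins: read the wrist's pose just before it. camera_params takes no time and is no camera call.
- robot.finish_job(): hands the job in; it is judged then, once.
Trained networks look in the newest picture that a camera, given by its name, has taken for a name from the list of things; names that differ only in an ending like _2 or _b are one class to them, and where a whole thing is asked for, a point or a joint stands for the part that bears it (a point fixed in the world has none). Each returns a list of dicts, best first, with "score" (0 to 1); they miss things now and then, are a little off and sometimes report something else, mostly with a low value. They report only what shows in the picture. A call takes as long as a camera call.
- spotter.outline_of(camera, query): "mask" (384x512 bool, what is visible of it) and "box" ([left, top, right, bottom] in pixels, round what is visible of it).
- spotter.pinpoint(camera, query): "position" ([column, row] in pixels: a listed point, or the origin of a listed thing).
The state is a dict: "t": time; "joint_positions": joint angles; "qvel": joint speeds; "joint_efforts": joint torques, N m; "tcp_pos": TCP position; "eef_rot": TCP orientation; "force": force on the tool from outside, world axes, zero at the start; "torque": the same for the moment, N m; "gripper_width": finger opening in mm; "gripper_force": force on a finger pad.
Only numpy, scipy, OpenCV 4.12 (cv2) and the standard library are available. Lean on these libraries where they do the work, as an engineer would, in place of code of your own. Each camera call takes 0.05 s, during which the arm holds its last target. There are 200 camera calls.

TASK

Take the lid off the canister with the red knob and lay it flat, knob up and centred, on the round cork trivet, then let go. The lid is locked: turn its knob until you feel the resistance fall away at the hidden notch, and lift it straight off there; do not force it, and leave the other things where they are.

Things in the scene. Friction and masses are not known exactly. Their poses are not given: they have to be found in the camera images.
- lid: round steel lid with a red bar knob, 140 mm across, 0.28 to 0.44 kg; starts locked on the canister. Origin on its axis at the skirt's lower edge, z up: skirt (132 mm inside) z 0 to 22, flat top at z 28, knob to z 60. A crossbar 80 x 12 mm (long along lid x) is fixed inside, not reaching below the skirt, so the lid lies flat on a level surface
- knob (a point): grip point in the red bar knob, on the lid's axis, 51 mm above the lid's origin, 9 mm below the knob's top; lid's axes. The bar is 60 mm long (x), 16 mm thick (y), 32 mm high: pinch it across the 16 mm from above. Lid and knob turn as one piece; turning them rubs with about 0.1 to 0.4 N m, springily. Let go, the lid stays within 0.05 rad of the angle where it is
- lid_top (a point): centre of the lid's flat steel top, 28 mm above its origin. Where the hidden notch is met, the rubbing torque falls to almost nothing and a spring pushes the lid up into the hand with about 6 to 15 N (let go there, it pops up about 8 mm). The notch is free about 0.08 rad either way; turned further without lifting, it jams on the notch's side (over 0.5 N m) or slips past and rubs again
- canister: white ceramic canister with a red band, fixed; 126 mm wide, 82 mm high; origin at the centre of its underside, z up. Locked, the lid's origin is 62 mm above it. A hidden keeper plate holds the lid's crossbar down against the spring except at the notch. There the lid lifts straight off, clear after 25 mm; elsewhere do not force it: 90 N between lid and canister (34 N while left alone) fails
- canister_rim (a point): centre of the canister's mouth, 82 mm above its underside. The notch's angle differs every time, cannot be seen or worked out from the poses, and repeats every half turn. Clockwise seen from above it is met 0.4 to 1.9 rad from the lid's start, so a second grasp may be needed. Turn slowly, 0.1 to 0.2 rad/s
- trivet: round cork trivet with a dark wooden rim, fixed, 186 mm across; origin at the centre of its underside, its flat cork top is 10 mm above that. The lid is to lie on it
- blue_canister: a like canister with a blue knob and blue bands, fixed, lid not removable; 140 mm wide, 122 mm high overall; origin at the centre of its underside. Not part of the job
- mug: blue mug, 80 mm wide, 92 mm high; origin at its underside. Bystander, to be left alone
- bowl: terracotta bowl, 130 mm wide, 60 mm high; origin at its underside. Bystander, to be left alone
- pepper_mill: dark wooden pepper mill, 54 mm wide, 150 mm high; origin at its underside. Bystander, to be left alone
- jar: amber glass jar with a white cap, 68 mm wide, 105 mm high; origin at its underside. Bystander, to be left alone
- spoon: wooden spoon, 240 mm long, lying flat; origin at its underside. Bystander, to be left alone
- plate: small white plate, 130 mm wide, 18 mm high; origin at its underside. Bystander, to be left alone

How it is judged (in metres and radians):
On the way:
1. the lid is lifted clear of the canister (z of lid in the frame of canister above 0.092 m), for 0.1 s.
At the end, for the whole second after the job is handed in: the lid lies flat (within 0.06 rad), knob up, at rest on the trivet's cork, its centre within 30 mm of the trivet's centre; mug, bowl, pepper mill, jar, spoon and plate are within 30 mm of where they started (horizontal distance between lid and trivet below 0.03 m and angle between lid's own z axis and vertical below 0.06 rad and z of lid in the frame of trivet between 0.004 and 0.016 m and linear speed of lid below 0.02 m/s and distance of each of mug, bowl, pepper_mill, jar, spoon, plate from where it was at the start of the episode below 0.03 m); the robot touches nothing.
It fails at once if the lid is forced: over 90 N between lid and canister (contact force between lid and canister above 90 N).
It fails at once if a bystander is displaced by more than 30 mm (not (distance of each of mug, bowl, pepper_mill, jar, spoon, plate from where it was at the start of the episode below 0.03 m)).
It also fails if it takes over 72 s, if anything falls off the work surface, if the arm or the gripper's body presses on something with over 40 N, if the wrist force passes 120 N, or if a joint passes its speed limit or range.

## Working session

There is one attempt and no reset: what is moved stays moved. The work goes in short steps, Python scripts to look and compute and a tool call to move; the robot and the scene stay as the last step left them, time stands still between calls to the robot, and variables do not carry over. Pictures are saved under pics/ and viewed, at most 10 in all, crops included, and the job is handed in when it is done.

Besides the shell and the picture viewer there is one more tool, called after "Request:" by a JSON object that holds its "method" and its "body", one argument or row to a line. move_arm: Moves the arm, as the interface text tells. Its arguments: {"type":"object","properties":{"steps":{"type":"string"},"jaw":{"type":"number"}},"required":["steps"]}

```bash
mkdir -p pics
cat > h.py <<'E'
import numpy as np, cv2
from scipy.spatial.transform import Rotation as Ro
from station import telemetry, cams, robot, spotter
def P(name):
    p=cams.camera_params(name); K=np.array(p["camera_matrix"],float); d=np.array(p["dist"],float)
    if "R" in p: R=np.array(p["R"]);t=np.array(p["t"]); return K,d,R.T,-R.T@t
    s=telemetry.observe(); H=np.array(p["hand_eye"]); Rt=Ro.from_euler('xyz',s["eef_rot"]).as_matrix()
    return K,d,Rt@H[:3,:3],Rt@H[:3,3]+np.array(s["tcp_pos"])
def ray(c,px):
    K,d,R,o=c; u=cv2.undistortPoints(np.array([[px]],float),K,d)[0,0]
    return o,R@np.array([u[0],u[1],1.])
def atz(c,px,z):
    o,v=ray(c,px); return o+v*(z-o[2])/v[2]
def tri(rs):
    A=np.zeros((3,3));b=np.zeros(3)
    for o,v in rs:
        v=v/np.linalg.norm(v);M=np.eye(3)-np.outer(v,v);A+=M;b+=M@o
    return np.linalg.solve(A,b)
def cloud(c,depth,mask):
    ys,xs=np.nonzero(mask&(depth>0)); K,d,R,o=c
    u=cv2.undistortPoints(np.stack([xs,ys],1).astype(float)[:,None],K,d)[:,0]
    z=depth[ys,xs][:,None]; return np.hstack([u*z,z])@R.T+o
E
python3 - <<'E'
from h import *
np.set_printoptions(precision=1,suppress=True)
ims=[]; rr={}
for n in("top","side"):
    c=P(n); im,dp=cams.snapshot(n); ims.append(im); print(n,c[3])
    for q in("knob","lid_top","canister","trivet","blue_canister","canister_rim"):
        r=spotter.pinpoint(n,q)[:2]
        print(q,[(round(x["score"],2),np.array(x["position"])) for x in r])
        if r: rr.setdefault(q,[]).append(ray(c,r[0]["position"]))
    for q in("knob","lid","trivet","mug","pepper_mill","jar","bowl","plate","spoon","blue_canister"):
        r=spotter.outline_of(n,q)[:1]
        for x in r:
            p=cloud(c,dp,x["mask"]); 
            if len(p): print(' ',q,round(x["score"],2),x["box"],np.median(p,0),np.percentile(p,[2,98],axis=0))
for q in rr:
    if len(rr[q])==2: print('TRI',q,tri(rr[q]))
cv2.imwrite('pics/a.png',cv2.resize(np.vstack(ims),(0,0),fx=.78,fy=.78))
s=telemetry.observe(); print(s)
E
```

```text
top [ 264.2   -7.2 1885.7]
knob [(0.83, array([193.1, 205.6]))]
lid_top [(0.86, array([194.1, 207.4]))]
canister [(0.68, array([191., 208.]))]
trivet [(0.74, array([337.4, 208.9])), (0.39, array([393.2, 237.6]))]
blue_canister [(0.75, array([270.1, 206.4]))]
canister_rim []
  knob 0.74 [177.4, 189.6, 217.0, 231.0] [516.6 262.7  91. ] [[454.7 202.6  80.3]
 [579.7 325.1 125. ]]
  lid 0.65 [178.6, 194.0, 217.9, 229.9] [516.6 262.7  91. ] [[457.4 202.3  80.5]
 [581.5 326.8 124.9]]
  trivet 0.85 [312.2, 187.3, 360.6, 232.2] [ 532.7 -251.9    9.7] [[ 450.3 -337.    -2.3]
 [ 615.4 -169.1   19.8]]
  mug 0.88 [279.5, 128.4, 304.5, 162.3] [774.3 -86.8  32.3] [[ 724.5 -121.2   -2.1]
 [ 816.2  -49.9   95.7]]
  pepper_mill 0.54 [141.3, 176.4, 164.3, 195.9] [611.4 424.1 107.8] [[594.4 408.9  12.6]
 [637.3 452.6 150.5]]
  jar 0.74 [379.8, 170.6, 398.8, 193.5] [ 622.3 -431.8  100.2] [[ 595.8 -465.1   23.3]
 [ 654.6 -408.1  114.1]]
  bowl 0.88 [223.1, 135.0, 255.2, 166.1] [764.5 118.7  24.6] [[698.3  59.1  -0.8]
 [812.1 173.3  63.8]]
  plate 0.97 [380.2, 218.3, 411.5, 250.8] [ 434.2 -476.6   10.1] [[
[... 1287 characters left out ...]
[169.0, 303.6, 230.4, 321.4] [371.  449.5  14.9] [[314.7 419.3  -0.9]
 [450.6 487.5  21.4]]
  blue_canister 0.88 [248.9, 184.9, 291.1, 230.8] [518.   27.4  83.7] [[472.7 -57.8   5.1]
 [595.8  66.8 119.5]]
TRI knob [529.2 268.5 111.6]
TRI lid_top [526.3 268.5  89.7]
TRI blue_canister [545.3  -4.3  11.2]
{'t': 1.7, 'joint_positions': array([-1.2,  0.1,  1.2,  0. ,  1.8, -0.1]), 'qvel': array([-0., -0., -0.,  0., -0.,  0.]), 'joint_efforts': array([ -0. , -45.8, -41.8,  -0. ,   0. ,   0. ]), 'tcp_pos': array([ 271.6, -535. ,  242.3]), 'eef_rot': array([-3.1, -0. ,  0.5]), 'force': array([ 0.5, -0.6, -0.4]), 'torque': array([0., 0., 0.]), 'gripper_force': 0.0, 'gripper_width': 85.63414930102834}
```

View pics/a.png

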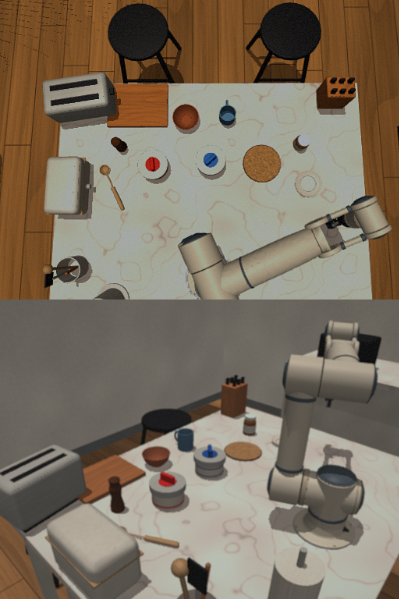

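The picture shows the red-knob canister at about (153,164) in the reduced top view, the blue one at (210,160), and the trivet at (262,163). The arm's path at z≈240 is clear. Next I'll find the knob bar's angle and the first approach.

```bash
cat >> h.py <<'E'
def red(im):
    h=cv2.cvtColor(im,cv2.COLOR_BGR2HSV); return ((h[...,0]<8)|(h[...,0]>172))&(h[...,1]>150)&(h[...,2]>60)
def bar(pts):
    m=np.median(pts[:,:2],0); q=pts[np.linalg.norm(pts[:,:2]-m,axis=1)<45]
    (cx,cy),(w,h),a=cv2.minAreaRect(q[:,:2].astype(np.float32)); a=np.radians(a)+(np.pi/2 if h>w else 0)
    _,_,V=np.linalg.svd(q[:,:2]-q[:,:2].mean(0),full_matrices=False)
    return q.mean(0),(cx,cy,w,h),(a%np.pi),np.arctan2(V[0,1],V[0,0])%np.pi
def plan(target,yaw):
    s=telemetry.observe(); R=Ro.from_euler('xyz',s["eef_rot"]); d=R.inv().apply(np.array(target)-s["tcp_pos"])
    T=Ro.from_euler('xyz',[np.pi,0,yaw]); print('tcp',s["tcp_pos"],'rot',s["eef_rot"],'shift units',d/150,'rotvec units',(R.inv()*T).as_rotvec()/.12,'j',s["joint_positions"].round(3))
E
python3 - <<'E'
from h import *
np.set_printoptions(precision=3,suppress=True)
for n in("top","side"):
    c=P(n); im,dp=cams.snapshot(n); o=spotter.outline_of(n,"knob")
    m=red(im)&o[0]["mask"]; ys,xs=np.nonzero(m)
    if n=="top": pts=np.array([atz(c,(x,y),120) for x,y in zip(xs,ys)])
    else:
        pts=cloud(c,dp,m); pts=pts[pts[:,2]>100]
    print(n,len(pts),bar(pts))
for a in(0.,1.,): plan([440,240,270],a)
E
```

```text
top 248 (array([515.553, 262.92 , 120.   ]), (516.2674560546875, 263.4505310058594, 61.84779739379883, 60.27251434326172), np.float64(0.7935170762966639), np.float64(1.126062833278584))
side 146 (array([516.734, 271.863, 114.226]), (518.1053466796875, 270.878173828125, 57.39869689941406, 14.584339141845703), np.float64(0.1917112796263392), np.float64(0.1870262245613903))
tcp [ 271.623 -535.016  242.259] rot [-3.142 -0.     0.47 ] shift units [ 3.34  -4.099 -0.185] rotvec units [-0.    -0.     3.915] j [-1.158  0.091  1.231  0.     1.82  -0.057]
tcp [ 271.623 -535.016  242.259] rot [-3.142 -0.     0.47 ] shift units [ 3.34  -4.099 -0.185] rotvec units [-0.    -0.    -4.419] j [-1.158  0.091  1.231  0.     1.82  -0.057]
```

Request:
{"method": "move_arm", "body": {
  "steps": "0.17 -0.21 -0.03 0 0 0;0.17 -0.21 -0.03 0 0 0;0.17 -0.21 -0.03 0 0 0;0.17 -0.21 -0.03 0 0 0;0.17 -0.21 -0.03 0 0 0;0.17 -0.21 -0.03 0 0 0;0.17 -0.21 -0.03 0 0 0;0.17 -0.21 -0.03 0 0 0"
}}

```text
t: 2.57
tcp_pos: [339.3, -216.1, 278.7]
eef_rot: [3.141, -0.001, 0.469]
force: [1.1, 0.4, 0.7]
gripper_width: 85.1
gripper_force: 0.0
```

Request:
{"method": "move_arm", "body": {
  "steps": "0.17 -0.21 0 0 0 0;0.17 -0.21 0 0 0 0;0.17 -0.21 0 0 0 0;0.17 -0.21 0 0 0 0;0.17 -0.21 0 0 0 0;0.17 -0.21 0 0 0 0;0.17 -0.21 0 0 0 0;0.17 -0.21 0 0 0 0"
}}

```text
t: 3.23
tcp_pos: [407.1, 101.3, 278.7]
eef_rot: [3.141, -0.001, 0.47]
force: [2.1, -0.7, -0.6]
gripper_width: 85.3
gripper_force: 0.0
```

Request:
{"method": "move_arm", "body": {
  "steps": "0.17 -0.21 0 0 0 0;0.17 -0.21 0 0 0 0;0.17 -0.21 0 0 0 0;0.17 -0.18 0 0 0 0;0 0 0 0 0 -1;0 0 0 0 0 -1;0 0 0 0 0 -1;0 0 0 0 0 -1"
}}

```text
t: 3.9
tcp_pos: [443.2, 254.0, 278.1]
eef_rot: [-3.141, 0.0, 0.957]
force: [0.7, 0.4, 0.4]
gripper_width: 85.3
gripper_force: 0.0
```

Request:
{"method": "move_arm", "body": {
  "steps": "0 0 0 0 0 -1;0 0 0 0 0 -1;0 0 0 0 0 -1;0 0 0 0 0 -1;0 0 0 0 0 -1;0 0 0 0 0 -1;0 0 0 0 0 -1;0 0 0 0 0 -1"
}}

```text
t: 4.57
tcp_pos: [443.2, 253.6, 278.4]
eef_rot: [3.141, -0.0, 1.916]
force: [0.3, -0.5, -0.1]
gripper_width: 85.2
gripper_force: 0.0
```

Request:
{"method": "move_arm", "body": {
  "steps": "0 0 0 0 0 -1;0 0 0 0 0 -1;0 0 0 0 0 -1;0 0 0 0 0 -1;0 0 0 0 0 -1;0 0 0 0 0 -1;0 0 0 0 0 -1;0 0 0 0 0 -1"
}}

```text
t: 5.23
tcp_pos: [443.2, 253.6, 278.4]
eef_rot: [3.141, 0.0, 2.876]
force: [0.6, -0.9, -0.2]
gripper_width: 85.4
gripper_force: 0.0
```

Request:
{"method": "move_arm", "body": {
  "steps": "0 0 0 0 0 -1;0 0 0 0 0 -1;0 0 0 0 0 -1;0 0 0 0 0 -0.8;0 0 0 0 0 0;0 0 0 0 0 0"
}}

```text
t: 5.73
tcp_pos: [443.2, 253.6, 278.3]
eef_rot: [3.142, 0.0, -2.96]
force: [-0.1, -0.0, 0.5]
gripper_width: 85.1
gripper_force: 0.0
```

```bash
cat > look.py <<'E'
from h import *
import sys
np.set_printoptions(precision=3,suppress=True)
rr=[]
c=P("wrist"); im,dp=cams.snapshot("wrist"); cv2.imwrite('pics/%s.png'%sys.argv[1],im)
for q in("knob","lid_top"):
    r=spotter.pinpoint("wrist",q)[:2]
    for x in r: print(q,x["score"],x["position"],atz(c,x["position"],113 if q=="knob" else 90))
o=spotter.outline_of("wrist","knob")
if o:
    p=cloud(c,dp,red(im)&o[0]["mask"]); p=p[p[:,2]>108]; print(o[0]["score"],len(p),np.median(p,0),bar(p) if len(p)>9 else '')
    # dome-free: rays at z=122 for the red top
print(c[3]); plan([518,264,200],0.19)
E
python3 look.py w1
```

```text
knob 0.56 [257.8, 249.0] [524.466 269.647 113.   ]
lid_top 0.8 [254.0, 237.4] [522.166 264.798  90.   ]
0.82 780 [516.286 266.628 122.348] (array([517.174, 266.585, 121.734]), (520.3346557617188, 267.38287353515625, 58.1301383972168, 15.91252326965332), np.float64(0.17585288770421711), np.float64(0.1472987999946027))
[374.691 240.966 410.105]
tcp [443.193 253.598 278.291] rot [ 3.142  0.    -2.959] shift units [-0.503 -0.022  0.522] rotvec units [ 0.    -0.    26.118] j [ 0.453 -0.138  1.393  0.     1.887 -1.3  ]
```

View pics/w1.png

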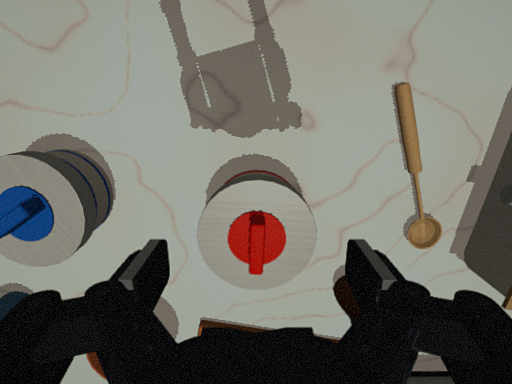

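The wrist view shows the red bar knob nearly vertical in the image, with its disc centred at about (257,237), and the jaws already lined up with it. I'll move above the knob, then take a second view to get the height.

Request:
{"method": "move_arm", "body": {
  "steps": "-0.25 0 0.1 0 0 0;-0.25 -0.06 0.1 0 0 0;0 0 0 0 0 0;0 0 0 0 0 0"
}}

```text
t: 6.27
tcp_pos: [519.2, 257.9, 244.3]
eef_rot: [-3.14, -0.007, -2.96]
force: [-0.3, -0.5, 0.9]
gripper_width: 85.2
gripper_force: 0.0
```

```bash
cat >> look.py <<'E'
o=spotter.outline_of("wrist","lid")
p=cloud(c,dp,o[0]["mask"]); p=p[(p[:,2]>85)&(p[:,2]<96)]; print('lid disc',np.median(p[:,2]),cv2.minEnclosingCircle(p[:,:2].astype(np.float32)),p.min(0),p.max(0))
# two-view: knob point, this view vs the first
R1=Ro.from_euler('xyz',[np.pi,0,-2.959]).as_matrix(); H=np.array(cams.camera_params("wrist")["hand_eye"])
c1=(c[0],c[1],R1@H[:3,:3],R1@H[:3,3]+np.array([443.2,253.6,278.3]))
for q,a in(("knob",(257.8,249.0)),("lid_top",(254.,237.4))):
    r=spotter.pinpoint("wrist",q)
    if r: print('TRI',q,tri([ray(c,r[0]["position"]),ray(c1,a)]))
E
python3 look.py w2
```

```text
knob 0.88 [268.6, 187.3] [519.63  268.723 113.   ]
lid_top 0.73 [438.8, 118.1] [429.832 415.962  90.   ]
lid_top 0.69 [263.5, 183.4] [522.578 265.029  90.   ]Traceback (most recent call last):
  File "look.py", line 11, in <module>
    p=cloud(c,dp,red(im)&o[0]["mask"]); p=p[p[:,2]>108]; print(o[0]["score"],len(p),np.median(p,0),bar(p) if len(p)>9 else '')
  File "h.py", line 21, in cloud
    u=cv2.undistortPoints(np.stack([xs,ys],1).astype(float)[:,None],K,d)[:,0]
      ~~~~~~~~~~~~~~~~~~~^^^^^^^^^^^^^^^^^^^^^^^^^^^^^^^^^^^^^^^^^^^^^^^
cv2.error: OpenCV(4.12.0) /io/opencv/modules/calib3d/src/undistort.dispatch.cpp:347: error: (-215:Assertion failed) CV_IS_MAT(_src) && CV_IS_MAT(_dst) && (_src->rows == 1 || _src->cols == 1) && (_dst->rows == 1 || _dst->cols == 1) && _src->cols + _src->rows - 1 == _dst->rows + _dst->cols - 1 && (CV_MAT_TYPE(_src->type) == CV_32FC2 || CV_MAT_TYPE(_src->type) == CV_64FC2) && (CV_MAT_TYPE(_dst->type) == CV_32FC2 || CV_MAT_TYPE(_dst->type) == CV_64FC2) in function 'cvUndistortPointsInternal'
```

View pics/w2.png

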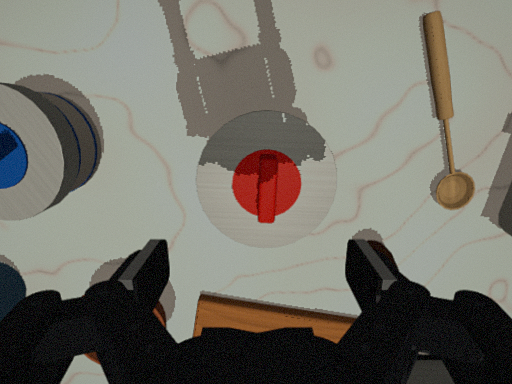

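The lid disc is centred at about (266.5,179) here; in the first view it was at about (257,232). I'll triangulate from these and find the red bar by depth.

Run:
```python
from h import *
np.set_printoptions(precision=3,suppress=True)
c=P("wrist"); im,dp=cams.snapshot("wrist")
R1=Ro.from_euler('xyz',[np.pi,0,-2.959]).as_matrix(); H=np.array(cams.camera_params("wrist")["hand_eye"])
c1=(c[0],c[1],R1@H[:3,:3],R1@H[:3,3]+np.array([443.2,253.6,278.3]))
print('disc',tri([ray(c,(266.5,179)),ray(c1,(257,232))]),atz(c,(266.5,179),90),atz(c1,(257,232),90))
print('knob',tri([ray(c,(268.6,187.3)),ray(c1,(257.8,249))]))
m=np.zeros(dp.shape,bool); m[90:270,180:350]=1
p=cloud(c,dp,m); k=p[p[:,2]>112]; print(len(k),np.median(k[:,2]),bar(k))
d=p[(p[:,2]>82)&(p[:,2]<98)]; print(np.median(d[:,2]),cv2.minAreaRect(d[:,:2].astype(np.float32)),np.percentile(d,[1,99],axis=0))
plan([519,266,121],.17-np.pi)
```

```text
disc [525.154 269.98   66.305] [519.467 269.038  90.   ] [514.764 267.091  90.   ]
knob [517.952 268.99  125.838]
1237 122.38886162534249 (array([518.754, 269.895, 134.366]), (519.829833984375, 280.7820129394531, 59.98838424682617, 43.47574996948242), np.float64(0.14233938558579415), np.float64(0.04963731587069057))
90.7664350341648 ((521.9161987304688, 267.62469482421875), (138.12615966796875, 139.10775756835938), 65.3606948852539) [[455.837 202.424  88.981]
 [586.518 332.274  94.537]]
tcp [518.097 258.786 250.531] rot [ 3.141  0.003 -2.957] shift units [-0.012  0.045  0.864] rotvec units [0.007 0.028 0.122] j [ 0.404  0.033  1.276  0.     1.829 -1.351]
```

Request:
{"method": "move_arm", "body": {
  "steps": "-0.02 0.05 0.2 0 0 0.16;0 0 0.2 0 0 0;0 0 0.2 0 0 0;0 0 0.15 0 0 0;0 0 0.1 0 0 0;0 0 0.06 0 0 0;0 0 0.04 0 0 0;0 0 0 0 0 0"
}}

```text
t: 7.18
tcp_pos: [519.8, 266.5, 105.9]
eef_rot: [3.141, 0.0, -2.976]
force: [-0.7, -0.1, 0.1]
gripper_width: 85.3
gripper_force: 0.0
```

Request:
{"method": "move_arm", "body": {
  "steps": "0 0 0 0 0 0;0 0 0 0 0 0;0 0 0 0 0 0;0 0 0 0 0 0;0 0 0 0 0 0;0 0 0 0 0 0;0 0 0 0 0 0;0 0 0 0 0 0",
  "jaw": 0
}}

```text
t: 7.85
tcp_pos: [520.4, 266.7, 106.5]
eef_rot: [3.141, 0.001, -2.976]
force: [-0.9, 0.9, 3.3]
gripper_width: 14.5
gripper_force: 59.2
```

```bash
cat > st.py <<'E'
from h import *
np.set_printoptions(precision=3,suppress=True)
s=telemetry.observe()
for k in("t","tcp_pos","eef_rot","force","torque","gripper_width","gripper_force","joint_positions","joint_efforts"): print(k,np.array(s[k]))
E
python3 st.py
```

```text
t 7.85
tcp_pos [520.371 266.707 106.471]
eef_rot [ 3.141  0.001 -2.976]
force [-0.874  0.912  3.252]
torque [0.101 0.125 0.022]
gripper_width 14.486293577013251
gripper_force 59.246469140052795
joint_positions [ 0.415  0.065  1.499  0.     1.577 -1.321]
joint_efforts [ -0.701 -42.246 -39.542  -0.33   -0.107   0.037]
```

Request:
{"method": "move_arm", "body": {
  "steps": "0 0 0 0 0 0.1;0 0 0 0 0 0.1;0 0 0 0 0 0.1;0 0 0 0 0 0.1;0 0 0 0 0 0.1;0 0 0 0 0 0.1;0 0 0 0 0 0.1;0 0 0 0 0 0.1"
}}

```text
t: 8.52
tcp_pos: [520.4, 266.7, 106.4]
eef_rot: [3.141, 0.001, -3.074]
force: [-0.1, 1.5, 5.5]
gripper_width: 15.2
gripper_force: 59.5
```

Request:
{"method": "move_arm", "body": {
  "steps": "0 0 0 0 0 0.1;0 0 0 0 0 0.1;0 0 0 0 0 0.1;0 0 0 0 0 0.1;0 0 0 0 0 0.1;0 0 0 0 0 0.1;0 0 0 0 0 0.1;0 0 0 0 0 0.1"
}}

```text
t: 9.18
tcp_pos: [520.4, 266.6, 106.4]
eef_rot: [3.141, 0.001, 3.113]
force: [-1.8, 1.6, 5.4]
gripper_width: 14.9
gripper_force: 59.5
```

```bash
python3 st.py
```

```text
t 9.1833
tcp_pos [520.396 266.581 106.432]
eef_rot [3.141 0.001 3.113]
force [-1.753  1.573  5.378]
torque [0.161 0.189 0.177]
gripper_width 14.867696140981982
gripper_force 59.492318630218506
joint_positions [ 0.415  0.065  1.499  0.     1.577 -1.128]
joint_efforts [ -0.84  -41.162 -38.55   -0.393  -0.161  -0.024]
```

Request:
{"method": "move_arm", "body": {
  "steps": "0 0 0 0 0 0.1;0 0 0 0 0 0.1;0 0 0 0 0 0.1;0 0 0 0 0 0.1;0 0 0 0 0 0.1;0 0 0 0 0 0.1;0 0 0 0 0 0.1;0 0 0 0 0 0.1"
}}

```text
t: 9.85
tcp_pos: [520.4, 266.6, 106.5]
eef_rot: [3.141, 0.001, 3.017]
force: [-0.9, 0.0, 4.7]
gripper_width: 14.8
gripper_force: 59.5
```

Request:
{"method": "move_arm", "body": {
  "steps": "0 0 0 0 0 0.1;0 0 0 0 0 0.1;0 0 0 0 0 0.1;0 0 0 0 0 0.1;0 0 0 0 0 0.1;0 0 0 0 0 0.1;0 0 0 0 0 0.1;0 0 0 0 0 0.1"
}}

```text
t: 10.52
tcp_pos: [520.4, 266.6, 106.4]
eef_rot: [3.141, 0.001, 2.921]
force: [-0.8, 0.2, 6.2]
gripper_width: 14.6
gripper_force: 59.5
```

```bash
python3 st.py | egrep "tcp|eef|forc|torq"
```

```text
tcp_pos [520.366 266.563 106.437]
eef_rot [3.141 0.001 2.921]
force [-0.812  0.234  6.216]
torque [0.12  0.213 0.178]
gripper_force 59.48374807834625
```

Turned 0.386 rad so far, with steady rubbing of 0.18 N m. From here I'll go one call at a time.

Request:
{"method": "move_arm", "body": {
  "steps": "0 0 0 0 0 0.1;0 0 0 0 0 0.1;0 0 0 0 0 0.1;0 0 0 0 0 0.1;0 0 0 0 0 0.1;0 0 0 0 0 0.1;0 0 0 0 0 0.1;0 0 0 0 0 0.1"
}}

```text
t: 11.18
tcp_pos: [520.3, 266.6, 106.4]
eef_rot: [3.141, 0.001, 2.825]
force: [-0.7, 1.3, 6.5]
gripper_width: 14.7
gripper_force: 59.5
```

```bash
python3 st.py | egrep "tcp|eef|forc|torq"
```

```text
tcp_pos [520.347 266.607 106.43 ]
eef_rot [3.141 0.001 2.825]
force [-0.744  1.31   6.487]
torque [0.142 0.16  0.199]
gripper_force 59.46105122566223
```

Request:
{"method": "move_arm", "body": {
  "steps": "0 0 0 0 0 0.1;0 0 0 0 0 0.1;0 0 0 0 0 0.1;0 0 0 0 0 0.1;0 0 0 0 0 0.1;0 0 0 0 0 0.1;0 0 0 0 0 0.1;0 0 0 0 0 0.1"
}}

```text
t: 11.85
tcp_pos: [520.4, 266.6, 106.5]
eef_rot: [3.141, 0.001, 2.729]
force: [-1.0, 0.6, 5.7]
gripper_width: 15.1
gripper_force: 59.5
```

```bash
python3 st.py | egrep "tcp|eef|forc|torq"
```

```text
tcp_pos [520.393 266.574 106.451]
eef_rot [3.141 0.001 2.729]
force [-0.989  0.616  5.683]
torque [0.095 0.19  0.2  ]
gripper_force 59.50305640697479
```

Request:
{"method": "move_arm", "body": {
  "steps": "0 0 0 0 0 0.1;0 0 0 0 0 0.1;0 0 0 0 0 0.1;0 0 0 0 0 0.1;0 0 0 0 0 0.1;0 0 0 0 0 0.1;0 0 0 0 0 0.1;0 0 0 0 0 0.1"
}}

```text
t: 12.52
tcp_pos: [520.4, 266.5, 106.4]
eef_rot: [3.141, 0.001, 2.633]
force: [-0.8, 0.7, 5.6]
gripper_width: 15.0
gripper_force: 59.5
```

```bash
python3 st.py | egrep "tcp|eef|forc|torq"
```

```text
tcp_pos [520.395 266.499 106.435]
eef_rot [3.141 0.001 2.633]
force [-0.761  0.669  5.582]
torque [0.06  0.128 0.172]
gripper_force 59.45777714252472
```

Request:
{"method": "move_arm", "body": {
  "steps": "0 0 0 0 0 0.1;0 0 0 0 0 0.1;0 0 0 0 0 0.1;0 0 0 0 0 0.1;0 0 0 0 0 0.1;0 0 0 0 0 0.1;0 0 0 0 0 0.1;0 0 0 0 0 0.1"
}}

```text
t: 13.18
tcp_pos: [520.4, 266.5, 106.5]
eef_rot: [3.141, 0.001, 2.537]
force: [-1.0, 0.5, 5.4]
gripper_width: 14.7
gripper_force: 59.5
```

```bash
python3 st.py | egrep "tcp|eef|forc|torq"
```

```text
tcp_pos [520.418 266.538 106.465]
eef_rot [3.141 0.001 2.537]
force [-0.954  0.506  5.396]
torque [0.133 0.19  0.159]
gripper_force 59.46960210800171
```

Request:
{"method": "move_arm", "body": {
  "steps": "0 0 0 0 0 0.1;0 0 0 0 0 0.1;0 0 0 0 0 0.1;0 0 0 0 0 0.1;0 0 0 0 0 0.1;0 0 0 0 0 0.1;0 0 0 0 0 0.1;0 0 0 0 0 0.1"
}}

```text
t: 13.85
tcp_pos: [520.3, 266.8, 106.4]
eef_rot: [3.141, 0.0, 2.442]
force: [-1.0, 1.5, 5.6]
gripper_width: 14.8
gripper_force: 59.5
```

```bash
python3 st.py | egrep "tcp|eef|forc|torq"
```

```text
tcp_pos [520.286 266.764 106.425]
eef_rot [3.141 0.    2.442]
force [-0.957  1.501  5.576]
torque [0.262 0.228 0.329]
gripper_force 59.46906924247742
```

Torque has risen to 0.33 N m, so I'll go on in smaller steps.

Request:
{"method": "move_arm", "body": {
  "steps": "0 0 0 0 0 0.1;0 0 0 0 0 0.1;0 0 0 0 0 0.1"
}}

```text
t: 14.1
tcp_pos: [520.2, 266.9, 106.5]
eef_rot: [3.14, -0.0, 2.406]
force: [-0.9, 1.3, 4.8]
gripper_width: 14.9
gripper_force: 59.5
```

```bash
python3 st.py | egrep "tcp|eef|forc|torq"
```

```text
tcp_pos [520.219 266.929 106.453]
eef_rot [ 3.14  -0.     2.406]
force [-0.942  1.327  4.767]
torque [0.293 0.304 0.397]
gripper_force 59.46432173252106
```

Request:
{"method": "move_arm", "body": {
  "steps": "0 0 0 0 0 0.1;0 0 0 0 0 0.1;0 0 0 0 0 0.1"
}}

```text
t: 14.35
tcp_pos: [520.2, 267.0, 106.4]
eef_rot: [3.14, -0.0, 2.37]
force: [-2.3, 3.0, 5.1]
gripper_width: 15.1
gripper_force: 59.4
```

```bash
python3 st.py | egrep "tcp|eef|forc|torq"
python3 - <<'E'
from h import *
im,_=cams.snapshot("wrist"); cv2.imwrite('pics/w3.png',im)
E
```

```text
tcp_pos [520.202 267.011 106.447]
eef_rot [ 3.14 -0.    2.37]
force [-2.334  3.02   5.076]
torque [0.354 0.263 0.194]
gripper_force 59.424519538879395
```

View pics/w3.png

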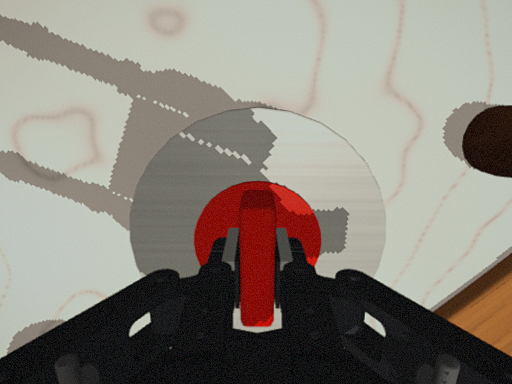

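The bar (column about 257) is still aligned with the jaws, so the lid is turning with the tool. Torque has dropped from 0.40 to 0.19 N m, so I'll take another small step.

Request:
{"method": "move_arm", "body": {
  "steps": "0 0 0 0 0 0.1;0 0 0 0 0 0.1;0 0 0 0 0 0.1"
}}

```text
t: 14.65
tcp_pos: [520.2, 267.0, 106.4]
eef_rot: [3.14, -0.0, 2.334]
force: [-1.9, 2.2, 5.5]
gripper_width: 15.0
gripper_force: 59.5
```

```bash
python3 st.py | egrep "tcp|eef|forc|torq"
```

```text
tcp_pos [520.222 267.003 106.43 ]
eef_rot [ 3.14  -0.     2.334]
force [-1.857  2.189  5.527]
torque [0.367 0.159 0.222]
gripper_force 59.45334255695343
```

Request:
{"method": "move_arm", "body": {
  "steps": "0 0 0 0 0 0.1;0 0 0 0 0 0.1;0 0 0 0 0 0.1;0 0 0 0 0 0.1;0 0 0 0 0 0.1;0 0 0 0 0 0.1"
}}

```text
t: 15.15
tcp_pos: [520.3, 266.8, 106.4]
eef_rot: [3.14, -0.0, 2.262]
force: [-1.5, 0.3, 5.3]
gripper_width: 15.3
gripper_force: 59.5
```

```bash
python3 st.py | egrep "tcp|eef|forc|torq"
```

```text
tcp_pos [520.29  266.841 106.438]
eef_rot [ 3.14  -0.     2.262]
force [-1.527  0.263  5.288]
torque [0.161 0.22  0.17 ]
gripper_force 59.46872055530548
```

Request:
{"method": "move_arm", "body": {
  "steps": "0 0 0 0 0 0.1;0 0 0 0 0 0.1;0 0 0 0 0 0.1;0 0 0 0 0 0.1;0 0 0 0 0 0.1;0 0 0 0 0 0.1"
}}

```text
t: 15.65
tcp_pos: [520.3, 266.7, 106.5]
eef_rot: [3.14, -0.0, 2.19]
force: [-1.3, 1.4, 5.5]
gripper_width: 14.9
gripper_force: 59.4
```

```bash
python3 st.py | egrep "tcp|eef|forc|torq"
```

```text
tcp_pos [520.332 266.72  106.482]
eef_rot [ 3.14 -0.    2.19]
force [-1.297  1.376  5.515]
torque [0.188 0.209 0.215]
gripper_force 59.4324266910553
```

Request:
{"method": "move_arm", "body": {
  "steps": "0 0 0 0 0 0.1;0 0 0 0 0 0.1;0 0 0 0 0 0.1;0 0 0 0 0 0.1;0 0 0 0 0 0.1;0 0 0 0 0 0.1;0 0 0 0 0 0.1"
}}

```text
t: 16.23
tcp_pos: [520.4, 266.7, 106.5]
eef_rot: [3.14, -0.0, 2.106]
force: [-0.9, 0.7, 4.9]
gripper_width: 14.7
gripper_force: 59.5
```

```bash
python3 st.py | egrep "tcp|eef|forc|torq"
```

```text
tcp_pos [520.381 266.652 106.489]
eef_rot [ 3.14  -0.     2.106]
force [-0.884  0.7    4.853]
torque [0.15  0.189 0.135]
gripper_force 59.46449518203735
```

Request:
{"method": "move_arm", "body": {
  "steps": "0 0 0 0 0 0.1;0 0 0 0 0 0.1;0 0 0 0 0 0.1;0 0 0 0 0 0.1;0 0 0 0 0 0.1;0 0 0 0 0 0.1;0 0 0 0 0 0.1"
}}

```text
t: 16.82
tcp_pos: [520.4, 266.6, 106.4]
eef_rot: [3.141, -0.0, 2.021]
force: [-0.5, 0.5, 6.2]
gripper_width: 15.2
gripper_force: 59.5
```

```bash
python3 st.py | egrep "tcp|eef|forc|torq"
```

```text
tcp_pos [520.383 266.588 106.444]
eef_rot [ 3.141 -0.     2.021]
force [-0.492  0.539  6.212]
torque [0.1   0.186 0.282]
gripper_force 59.46963429450989
```

Request:
{"method": "move_arm", "body": {
  "steps": "0 0 0 0 0 0.1;0 0 0 0 0 0.1;0 0 0 0 0 0.1;0 0 0 0 0 0.1;0 0 0 0 0 0.1;0 0 0 0 0 0.1;0 0 0 0 0 0.1"
}}

```text
t: 17.4
tcp_pos: [520.3, 267.0, 106.5]
eef_rot: [3.14, -0.001, 1.938]
force: [-0.6, 3.0, 5.1]
gripper_width: 15.2
gripper_force: 59.4
```

```bash
python3 st.py | egrep "tcp|eef|forc|torq"
```

```text
tcp_pos [520.295 267.004 106.473]
eef_rot [ 3.14  -0.001  1.938]
force [-0.57   3.033  5.08 ]
torque [0.375 0.198 0.411]
gripper_force 59.430084228515625
```

Request:
{"method": "move_arm", "body": {
  "steps": "0 0 0 0 0 0.1;0 0 0 0 0 0.1;0 0 0 0 0 0.1"
}}

```text
t: 17.65
tcp_pos: [520.3, 267.2, 106.5]
eef_rot: [3.14, -0.001, 1.902]
force: [-0.7, 3.4, 5.4]
gripper_width: 14.9
gripper_force: 59.4
```

```bash
python3 st.py | egrep "tcp|eef|forc|torq"
```

```text
tcp_pos [520.255 267.244 106.461]
eef_rot [ 3.14  -0.001  1.902]
force [-0.658  3.381  5.37 ]
torque [0.48  0.155 0.413]
gripper_force 59.405332803726196
```

Request:
{"method": "move_arm", "body": {
  "steps": "0 0 0 0 0 0.1;0 0 0 0 0 0.1;0 0 0 0 0 0.1"
}}

```text
t: 17.9
tcp_pos: [520.3, 267.3, 106.5]
eef_rot: [3.14, -0.001, 1.866]
force: [-1.4, 3.4, 5.2]
gripper_width: 15.0
gripper_force: 59.4
```

```bash
python3 st.py | egrep "tcp|eef|forc|torq"
```

```text
tcp_pos [520.306 267.329 106.481]
eef_rot [ 3.14  -0.001  1.866]
force [-1.404  3.424  5.183]
torque [0.632 0.081 0.369]
gripper_force 59.43856716156006
```

Request:
{"method": "move_arm", "body": {
  "steps": "0 0 0 0 0 0.1;0 0 0 0 0 0.1;0 0 0 0 0 0.1"
}}

```text
t: 18.15
tcp_pos: [520.3, 267.3, 106.5]
eef_rot: [3.14, -0.002, 1.83]
force: [0.0, 3.7, 5.7]
gripper_width: 15.2
gripper_force: 59.4
```

```bash
python3 st.py | egrep "tcp|eef|forc|torq"
```

```text
tcp_pos [520.321 267.336 106.464]
eef_rot [ 3.14  -0.002  1.83 ]
force [0.048 3.745 5.704]
torque [0.637 0.112 0.31 ]
gripper_force 59.40215349197388
```

Request:
{"method": "move_arm", "body": {
  "steps": "0 0 0 0 0 0.1;0 0 0 0 0 0.1;0 0 0 0 0 0.1;0 0 0 0 0 0.1;0 0 0 0 0 0.1"
}}

```text
t: 18.57
tcp_pos: [520.3, 267.2, 106.5]
eef_rot: [3.14, -0.001, 1.77]
force: [-1.1, 2.3, 5.0]
gripper_width: 15.1
gripper_force: 59.5
```

```bash
python3 st.py | egrep "tcp|eef|forc|torq"
```

```text
tcp_pos [520.339 267.234 106.526]
eef_rot [ 3.14  -0.001  1.77 ]
force [-1.073  2.319  5.024]
torque [0.508 0.171 0.164]
gripper_force 59.48227107524872
```

Request:
{"method": "move_arm", "body": {
  "steps": "0 0 0 0 0 0.1;0 0 0 0 0 0.1;0 0 0 0 0 0.1;0 0 0 0 0 0.1;0 0 0 0 0 0.1"
}}

```text
t: 18.98
tcp_pos: [520.3, 267.0, 107.0]
eef_rot: [3.14, -0.001, 1.71]
force: [-2.6, 1.3, 9.8]
gripper_width: 15.1
gripper_force: 60.1
```

```bash
python3 st.py | egrep "tcp|eef|forc|torq"
```

```text
tcp_pos [520.289 266.984 107.04 ]
eef_rot [ 3.14  -0.001  1.71 ]
force [-2.6    1.273  9.803]
torque [0.154 0.48  0.139]
gripper_force 60.118533968925476
```

The upward force has jumped to 9.8 N, so this looks like the notch's edge. I'll move in a little further.

Request:
{"method": "move_arm", "body": {
  "steps": "0 0 0 0 0 0.1;0 0 0 0 0 0.1;0 0 0 0 0 0.1;0 0 0 0 0 0"
}}

```text
t: 19.32
tcp_pos: [520.6, 266.9, 108.4]
eef_rot: [3.139, -0.001, 1.673]
force: [-3.1, 0.1, 13.0]
gripper_width: 15.2
gripper_force: 60.6
```

```bash
python3 st.py | egrep "tcp|eef|forc|torq"
```

```text
tcp_pos [520.625 266.871 108.369]
eef_rot [ 3.139 -0.001  1.673]
force [-3.055  0.082 13.021]
torque [0.094 0.68  0.   ]
gripper_force 60.56066393852234
```

In the notch: torque is zero and the spring pushes up with 13 N. I'll lift gently.

Request:
{"method": "move_arm", "body": {
  "steps": "0 0 0 0 0 0.1;0 0 -0.01 0 0 0.07;0 0 -0.02 0 0 0;0 0 -0.02 0 0 0;0 0 -0.02 0 0 0;0 0 -0.02 0 0 0"
}}

```text
t: 19.82
tcp_pos: [519.7, 266.4, 117.4]
eef_rot: [-3.139, 0.0, 1.654]
force: [1.8, 2.9, -6.0]
gripper_width: 15.0
gripper_force: 58.3
```

```bash
python3 st.py | egrep "tcp|eef|forc|torq"
```

```text
tcp_pos [519.687 266.378 117.423]
eef_rot [-3.139  0.     1.654]
force [ 1.758  2.947 -6.043]
torque [ 0.576 -0.31  -0.061]
gripper_force 58.33194851875305
```

Request:
{"method": "move_arm", "body": {
  "steps": "0 0 -0.02 0 0 0;0 0 -0.02 0 0 0;0 0 -0.03 0 0 0;0 0 -0.04 0 0 0;0 0 -0.05 0 0 0;0 0 -0.05 0 0 0;0 0 0 0 0 0"
}}

```text
t: 20.4
tcp_pos: [521.0, 266.6, 153.7]
eef_rot: [3.138, -0.001, 1.654]
force: [0.8, 0.4, -3.0]
gripper_width: 14.7
gripper_force: 58.8
```

```bash
python3 st.py | egrep "tcp|eef|forc|torq"
```

```text
tcp_pos [520.991 266.606 153.658]
eef_rot [ 3.138 -0.001  1.654]
force [ 0.839  0.36  -2.963]
torque [ 0.057  0.029 -0.023]
gripper_force 58.834487199783325
```

The lid is free, with about 3 N hanging from the gripper. I'll raise it and carry it over to the trivet.

Request:
{"method": "move_arm", "body": {
  "steps": "0 0 -0.1 0 0 0;0 0 -0.15 0 0 0;0 0 -0.15 0 0 0;0 0 -0.1 0 0 0;-0.1 -0.01 0 0 0 0;-0.2 -0.01 0 0 0 0;-0.2 -0.01 0 0 0 0;-0.2 -0.01 0 0 0 0"
}}

```text
t: 21.07
tcp_pos: [522.5, 159.7, 225.1]
eef_rot: [-3.141, 0.001, 1.655]
force: [1.2, -1.2, -3.9]
gripper_width: 15.2
gripper_force: 58.8
```

Request:
{"method": "move_arm", "body": {
  "steps": "-0.2 -0.01 0 0 0 0;-0.2 -0.01 0 0 0 0;-0.2 -0.01 0 0 0 0;-0.2 -0.01 0 0 0 0;-0.2 -0.01 0 0 0 0;-0.2 -0.01 0 0 0 0;-0.2 -0.01 0 0 0 0;-0.2 -0.01 0 0 0 0"
}}

```text
t: 21.73
tcp_pos: [530.2, -80.9, 225.2]
eef_rot: [-3.141, 0.0, 1.654]
force: [0.1, -0.7, -4.3]
gripper_width: 14.9
gripper_force: 58.8
```

Request:
{"method": "move_arm", "body": {
  "steps": "-0.2 -0.01 0 0 0 0;-0.2 -0.01 0 0 0 0;-0.2 -0.01 0 0 0 0;-0.2 -0.01 0 0 0 0;-0.1 -0.01 0 0 0 0;-0.05 -0.01 0 0 0 0;0 0 0 0 0 0;0 0 0 0 0 0"
}}

```text
t: 22.4
tcp_pos: [533.7, -221.0, 225.5]
eef_rot: [-3.141, -0.001, 1.654]
force: [0.8, 0.8, -3.1]
gripper_width: 15.1
gripper_force: 58.8
```

Run:
```python
from h import *
np.set_printoptions(precision=3,suppress=True)
plan([535,-249,54.5],1.654); s=telemetry.observe(); print(s["force"],s["torque"],s["gripper_width"])
for n in("top","side","wrist"):
    c=P(n); im,dp=cams.snapshot(n)
    if n=="wrist": cv2.imwrite('pics/w4.png',im)
    for q in("trivet","lid"):
        for x in spotter.outline_of(n,q)[:1]:
            ys,xs=np.nonzero(x["mask"]); p=cloud(c,dp,x["mask"])
            if q=="trivet": p=p[p[:,2]<25]
            pc=np.percentile(p,[1,99],axis=0)
            print(n,q,x["score"],x["box"],len(p),pc,pc.mean(0))
```

```text
tcp [ 533.661 -221.03   225.521] rot [-3.141 -0.001  1.654] shift units [-0.188 -0.006  1.14 ] rotvec units [-0.003 -0.009  0.001] j [-0.452  0.029  1.325  0.001  1.789 -0.535]
[ 0.817  0.828 -3.097] [ 0.005  0.004 -0.006] 15.074841905864314
top trivet 0.59 [316.2, 218.3, 345.4, 234.4] 262 [[ 442.839 -281.005   -1.311]
 [ 498.124 -178.047   19.498]] [ 470.481 -229.526    9.093]
top lid 0.79 [314.7, 189.3, 354.0, 223.2] 600 [[ 461.846 -290.516    6.226]
 [ 568.021 -152.358  531.849]] [ 514.933 -221.437  269.037]
side trivet 0.94 [289.8, 182.0, 337.3, 208.7] 941 [[ 446.641 -337.245   -0.502]
 [ 618.828 -161.89    14.717]] [ 532.735 -249.568    7.107]
side lid 0.78 [294.5, 138.1, 331.7, 160.2] 741 [[ 464.232 -397.412  104.8  ]
 [ 681.286 -149.276  241.792]] [ 572.759 -273.344  173.296]
wrist lid 0.93 [128.1, 104.8, 387.1, 331.4] 35419 [[ 468.966 -269.611  208.525]
 [ 599.997 -154.467  242.696]] [ 534.482 -212.039  225.61 ]
```

View pics/w4.png

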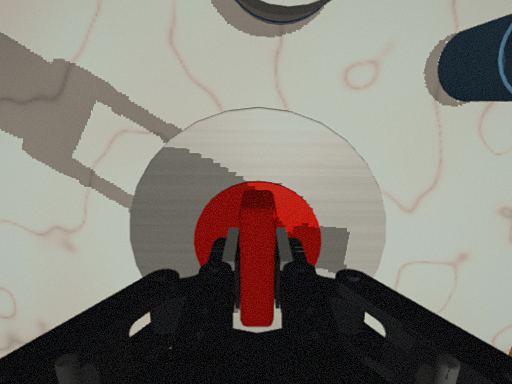

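The lid sits in the jaws exactly as in the earlier view, with the disc around (257,225) and level, so it hasn't slipped. I'll lower it.

Request:
{"method": "move_arm", "body": {
  "steps": "-0.1 0 0.1 0 0 0;-0.09 0 0.2 0 0 0;0 0 0.2 0 0 0;0 0 0.2 0 0 0;0 0 0.18 0 0 0;0 0 0.12 0 0 0;0 0 0.06 0 0 0;0 0 0 0 0 0"
}}

```text
t: 23.52
tcp_pos: [534.9, -249.2, 63.8]
eef_rot: [-3.137, -0.003, 1.654]
force: [0.8, 0.3, -4.0]
gripper_width: 15.0
gripper_force: 58.7
```

Request:
{"method": "move_arm", "body": {
  "steps": "0 0 0.01 0 0 0;0 0 0.01 0 0 0;0 0 0.01 0 0 0;0 0 0.01 0 0 0;0 0 0 0 0 0"
}}

```text
t: 23.93
tcp_pos: [536.5, -250.2, 61.4]
eef_rot: [3.141, 0.001, 1.654]
force: [-0.4, 0.1, -4.9]
gripper_width: 15.1
gripper_force: 58.7
```

```bash
python3 st.py | egrep "tcp|eef|forc|torq"
```

```text
tcp_pos [ 536.541 -250.181   61.446]
eef_rot [3.141 0.001 1.654]
force [-0.421  0.116 -4.943]
torque [ 0.06  -0.037 -0.019]
gripper_force 58.745949268341064
```

Request:
{"method": "move_arm", "body": {
  "steps": "0 0 0.01 0 0 0;0 0 0.01 0 0 0;0 0 0.01 0 0 0;0 0 0 0 0 0;0 0 0 0 0 0"
}}

```text
t: 24.35
tcp_pos: [536.1, -250.0, 56.0]
eef_rot: [-3.141, -0.0, 1.654]
force: [0.8, 0.5, -4.3]
gripper_width: 14.7
gripper_force: 58.8
```

Request:
{"method": "move_arm", "body": {
  "steps": "0 0 0.008 0 0 0;0 0 0 0 0 0;0 0 0 0 0 0"
}}

```text
t: 24.6
tcp_pos: [536.2, -250.1, 55.0]
eef_rot: [-3.141, -0.0, 1.654]
force: [-0.2, 0.0, -3.6]
gripper_width: 15.0
gripper_force: 58.8
```

Request:
{"method": "move_arm", "body": {
  "steps": "0 0 0.007 0 0 0;0 0 0.006 0 0 0;0 0 0 0 0 0;0 0 0 0 0 0"
}}

```text
t: 24.93
tcp_pos: [536.6, -250.1, 54.2]
eef_rot: [3.141, 0.001, 1.654]
force: [-1.0, 0.6, 3.2]
gripper_width: 14.9
gripper_force: 59.9
```

The lid is resting on the cork: the vertical force went from -4 N to +3 N. I'll release it and back away upward.

Request:
{"method": "move_arm", "body": {
  "steps": "0 0 0 0 0 0;0 0 0 0 0 0;0 0 0 0 0 0;0 0 0 0 0 0;0 0 0 0 0 0;0 0 0 0 0 0;0 0 0 0 0 0;0 0 0 0 0 0",
  "jaw": 1
}}

```text
t: 25.6
tcp_pos: [536.2, -250.0, 53.1]
eef_rot: [3.142, 0.0, 1.654]
force: [0.1, -0.3, 0.4]
gripper_width: 85.2
gripper_force: 0.0
```

Request:
{"method": "move_arm", "body": {
  "steps": "0 0 -0.05 0 0 0;0 0 -0.1 0 0 0;0 0 -0.2 0 0 0;0 0 -0.25 0 0 0;0 0 -0.25 0 0 0;0 0 -0.25 0 0 0;0.2 0 0 0 0 0;0.2 0 0 0 0 0"
}}

```text
t: 26.27
tcp_pos: [532.2, -191.2, 222.9]
eef_rot: [3.135, 0.004, 1.651]
force: [-0.4, -0.6, -1.0]
gripper_width: 85.2
gripper_force: 0.0
```

Request:
{"method": "move_arm", "body": {
  "steps": "0.25 0 0 0 0 0;0.25 0 0 0 0 0;0.2 0 0 0 0 0;0 0 0 0 0 0;0 0 0 0 0 0"
}}

```text
t: 26.68
tcp_pos: [522.5, -84.3, 219.1]
eef_rot: [3.14, 0.001, 1.657]
force: [0.7, -0.8, -0.4]
gripper_width: 85.2
gripper_force: 0.0
```

Run:
```python
from h import *
np.set_printoptions(precision=1,suppress=True)
s=telemetry.observe(); print(s["t"],s["tcp_pos"],s["force"])
ims=[]
for n in("top","side"):
    c=P(n); im,dp=cams.snapshot(n); ims.append(im)
    for q in("lid","trivet","canister","mug","pepper_mill","jar","bowl","plate","spoon"):
        for x in spotter.outline_of(n,q)[:1]:
            p=cloud(c,dp,x["mask"]); pc=np.percentile(p,[2,98],axis=0); print(n,q,round(x["score"],2),np.median(p,0),pc[0],pc[1])
            if q=="lid":
                d=p[(p[:,2]>30)&(p[:,2]<46)]; A=np.c_[d[:,:2],np.ones(len(d))]; print('plane',np.linalg.lstsq(A,d[:,2],rcond=None)[0][:2].round(3))
cv2.imwrite('pics/end.png',cv2.resize(np.vstack([i[100:320] for i in ims]),(0,0),fx=1.3,fy=1.3))
```

```text
26.6833 [522.5 -84.3 219.1] [ 0.7 -0.8 -0.4]
top lid 0.76 [ 528.5 -249.6   38.7] [ 467.3 -314.3   11.4] [ 597.8 -187.3   74.7]
plane [-0.  0.]
top trivet 0.69 [ 485.8 -279.1    9.7] [ 444.2 -341.5   -0.4] [ 618.9 -178.3   20.1]
top canister 0.8 [521.  265.2  71.4] [459.4 204.7  -1.1] [577.5 324.6  88.9]
top mug 0.74 [775.7 -87.1  33.6] [ 725.3 -121.7   -2.8] [826.5 -49.9  96.1]
top pepper_mill 0.63 [611.7 424.9 108.9] [594.5 408.9  14. ] [637.3 453.4 149.7]
top jar 0.58 [ 623.1 -433.6   97.3] [ 595.7 -471.7   -1.5] [ 675.  -408.2  112.6]
top bowl 0.87 [764.4 118.7  23.7] [702.3  60.6  -1.9] [812.1 171.7  62.5]
top plate 0.76 [ 434.8 -476.    10.2] [ 377.4 -529.5   -2.1] [ 492.1 -417.1   23.5]
top spoon 0.77 [408.7 463.7  12.7] [317.7 415.8  -4.9] [524.5 533.5  25.8]
side lid 0.91 [ 525.3 -226.8   36.8] [ 467.9 -313.    10.5] [ 594.8 -181.    68.2]
plane [ 0. -0.]
side trivet 0.19 [501.8 285.1  65. ] [459.2 207.9   7.2] [582.  329.7  84.5]
side canister 0.62 [502.  284.8  65.1] [459.2 207.8   5.9] [582.  329.8  84.7]
side mug 0.82 [754.3 -70.9  55.8] [ 725.  -147.9   -2.7] [861.5 -43.6  91.4]
side pepper_mill 0.69 [607.2 445.   76.4] [596.1 382.1   4.6] [718.8 459.9 146. ]
side jar 0.77 [ 616.3 -417.8   65.3] [ 595.8 -458.1    6.3] [ 652.2 -404.1  106.1]
side bowl 0.65 [770.5 103.9  39.1] [694.9  18.1   1.2] [819.2 176.8  60.8]
side plate 0.82 [ 442.4 -486.     9.6] [ 382.  -531.7    0.3] [ 495.3 -412.5   18.9]
side spoon 0.7 [370.7 450.9  15.2] [315.2 418.4   3.6] [512.1 493.8  22.4]
```

View pics/end.png

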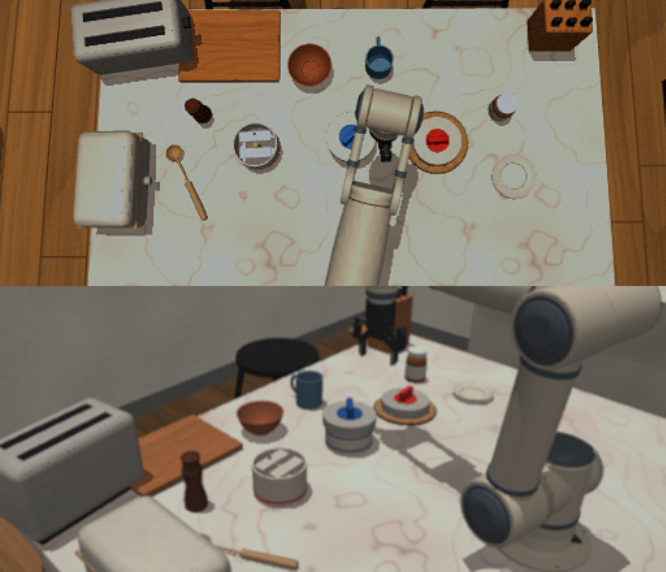

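The lid lies flat, with its top at z≈38 and centred on the cork at about (437,140) in the upper view. The canister is open, the bystanders haven't moved, and the arm is clear, so I'm handing in.

```bash
python3 -c "
from station import robot
print(robot.finish_job())"
```

```text
the job is handed in; nothing more can be done
None
```

I found the notch about 1.6 rad clockwise and lifted the lid straight off there; it now lies flat, knob up, near the trivet's centre, nothing else was moved, and the job is handed in (the hand-in returned no verdict).

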